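Set the groove of a butterfly setting board with a spacer strip

TASK

Set this butterfly setting board to the width of the wooden spacer strip: stand the strip upright on the cork floor of the groove, lengthwise between the two wing boards, at a place where the groove is already wide enough to take it without pushing the loose board aside, and let go of it. Then push the loose wing board (the one with the two thumbscrews) from its outer edge until it lies flush along the strip, with the strip pinched tight between both boards, and finish while still holding it pressed firmly there, so that I can tighten the screws. Leave the other things on the desk where they are.

Things in the scene. Friction and masses are not known exactly. Their poses are not given: they have to be found in the camera images.
- setting_board: whole adjustable setting board, pale wood, 320 mm long, fixed to the desk. Origin: on the desk, under the middle of the fixed wing board's groove edge; y along the groove, x across it from the fixed wing board (x -58 to 0 mm) to the loose one, z up. Cork groove floor: x -19 to 43, y -138 to 138, top at z 14. Wing boards: undersides z 22, tops z 36
- fixed_wing: fixed wing board without thumbscrews. Origin: middle of its groove side's lower edge, 22 mm above the desk; axes as setting_board; fills x -58 to 0, y -160 to 160, z 0 to 14 mm. Both wings rest on end bars (in setting_board: z 0 to 22, |y| 138 to 160, x -62 to 114); between these, under and beside the boards it is free but for the bottom plank (x -30 to 54, 10 mm high)
- moving_wing: loose wing board, with brass thumbscrews (20 mm across, 12 mm high) at its x 29, y +-146 mm. Origin: middle of its groove side's lower edge, 22 mm above the desk; fills its own x 0 to 58, y -160 to 160, z 0 to 14 mm. Its screws run in slots: it slides across the groove (1.5 N) and swings a little (0.06 N m), cannot lift or move lengthwise, stays where left
- groove (a joint): width of the groove at its middle (m): slide of the loose board along setting_board x, 0 would be the boards touching, at most 0.032
- swing (a joint): angle (rad) by which the loose board is askew, turned about z at the middle of the board, 0 is parallel to the fixed board, at most 0.12 either way. The groove width at a place y along the setting board is groove minus y times swing, so with positive swing it is wider towards negative y
- outer_edge (a point): middle of the loose board's outer edge face, 58 mm from its groove edge, 7 mm above its underside; its axes are those of moving_wing. This whole upright face can be pushed towards the groove; pushed well to one side of the strip the board swings askew, pushed opposite the strip it comes to lie flush
- screw_left (a point): top of the loose board's thumbscrew at the +y end, 47.5 mm above the desk
- screw_right (a point): top of the loose board's thumbscrew at the -y end, 47.5 mm above the desk
- strip: loose plain wooden spacer strip, a bar 16 mm thick (its x), 80 mm long (its y), 46 mm high (its z), about 40 g; starts standing on its long narrow edge on the desk. Origin: centre of its underside. Standing on the cork it rises 24 mm above the wing boards
- pin_jar: bystander: small capped glass jar, 46 mm across, 58 mm high, origin at the centre of its underside
- lens_cap: bystander: black round lens cap, 38 mm across, 14 mm high, origin at the centre of its underside
- unit_tray: bystander: open white specimen tray, 105 x 130 x 45 mm, origin at the centre of its underside
- offcut: bystander: flat wood offcut, 40 x 150 x 12 mm, lying flat, origin at the centre of its underside
Not all that is in view belongs to the job. There is more than one size of the strip; the job needs the middle-sized.

How it is judged:
On the way:
1. the strip stands on the cork in the groove, let go, and neither end of the loose board has been shifted by more than 7 mm (z of strip in the frame of setting_board between 0.01 and 0.018 m and angle between strip's own z axis and vertical below 0.15 rad and x of strip in the frame of setting_board between 0.004 and 0.034 m and y of strip in the frame of setting_board between -0.12 and 0.12 m and contact force between the fingers and strip below 0.2 N and distance of each of screw_left, screw_right from where it was at the start of the episode below 0.007 m), for 0.2 s.
At the end, for the whole second after the job is handed in: strip upright (0.06 rad) on the cork (4 mm) between the boards, not touched by the robot; loose board parallel to the fixed one (0.025 rad), groove 16 mm +/- 1.5 mm; the push of the robot keeps the strip pinched with over 3 N against each board, still, through the last second (z of strip in the frame of setting_board between 0.01 and 0.018 m and angle between strip's own z axis and vertical below 0.06 rad and angle between the y axis of strip and the y axis of setting_board, either way round below 0.03 rad and angle between the y axis of moving_wing and the y axis of setting_board, either way round below 0.025 rad and value of joint groove between 0.0145 and 0.0175 m and y of strip in the frame of setting_board between -0.12 and 0.12 m and contact force between strip and moving_wing above 3 N and contact force between strip and fixed_wing above 3 N and contact force between any of the fingers, the arm and moving_wing above 3 N and contact force between each of the fingers, the arm and strip below 0.2 N and linear speed of strip below 0.02 m/s); the arm keeps its last pose, push and grip.
It fails at once if a bystander is moved by more than 30 mm (distance of any of pin_jar, lens_cap, unit_tray, offcut from where it was at the start of the episode above 0.03 m).
It also fails if it takes over 54 s, if anything falls off the work surface, if the arm or the gripper's body presses on something with over 40 N, if the wrist force passes 120 N, or if a joint passes its speed limit or range.

ROBOT

A 6-joint arm with a two-finger parallel gripper is mounted at the origin on the work surface. World frame = base frame: x ahead of the robot, y to its left, z up, the work surface at z = 0. Lengths are in m, angles in rad, forces in N, time in s.
With the tool pointing down it reaches from about 0.3 to 0.875 m from the base axis. Payload 6.4 kg.
Tool frame: the origin (TCP) lies midway between the tips of the shut fingers; the grasp point (between the pads) lies 19 mm behind it (ctrl.hold_point_z is the distance from the TCP to the grasp point, in m); z points along the fingers, y is the line along which they close (so a half turn about z gives the same grasp; the last joint's range is limited). The gripper opens to 85 mm and grips with 20 to 120 N. Pads are 22 mm wide; open, the fingers measure 114 mm over their backs; the gripper's body (76 mm by 85 mm) begins 54 mm behind the grasp point. The pads swing forward as they close: fully open they stand 13 mm farther back than shut.
Start: joints at [-1.39, 0.181, 1.607, -0, 1.354, -0.206], TCP at [0.217, -0.533, 0.231] pointing down, gripper open.
Joint ranges: [-2.99, 2.99], [-0.89, 2.07], [0.3, 2.58], [-1.14, 4.28], [0, 2.63], [-3.12, 3.12]. Speed limits (rad/s): [2.57, 2.57, 3.01, 3.14, 3.14, 3.14].

INTERFACE

Orientations are given as a unit quaternion [w, x, y, z].
In Python, from bench import ctrl gives the robot as it stands.
- The arm moves only by the tool carry_out, never from a script. Its argument "plan" is text: rows parted by semicolons, each of 6 numbers parted by spaces: the shift along the tool's x, y, z as a fraction of full scale, then the turn, a rotation vector about the tool's x, y, z as a fraction of full scale. A call has exactly 8 rows; each row shifts and turns the commanded pose from where the row before left it, along the tool's axes as they then stand; what a row does not reach is not made up. Full scale, the value 1, is 40 mm for a shift and 0.1 rad for a turn. A row lasts 1/12 s, in which the tool goes at most 41.7 mm and 7.16 degrees, less where a joint would pass 70% of its speed; a pose out of reach is approached as far as the arm can. A call with a number of a shift or a turn outside -1 to 1 is refused whole. A call with a gripper value outside its range is refused whole. "claw" is the gripper's target within -1 to 1 (shut at 1, half-way at 0, fully open at -1), set as the call begins (left out, the last holds). The fingers move at their own pace and stop on an object; the grip force is fixed at half the most. Time passes only in rows, so rows that do not move let the fingers close, or fill a call up. It gives the time, the measured TCP pose, the force, the opening and the grip force at its end, in the units of the state.
- ctrl.get_obs(): the state, without advancing time (a new reading comes with each control period).
- ctrl.camera(name): name is "side" or "top"; returns a dict with "pixels" (420x560x3 uint8, red, green, blue), "mtx" (3x3 intrinsics, pixels), "R" (3x3) and "t" (3): a world point X has camera coordinates R X + t. Camera axes: x right, y down, z forward; pixel columns grow to the right and rows downward; lengths in m; the calibration is good to about 2 mm. A picture is of the moment at which its call begins. There is no depth.
- ctrl.hand_in(): hands the job in; it is judged then, once.
The state is a dict: "time_s": time; "q": joint angles; "dq": joint speeds; "joint_efforts": joint torques, N m; "eef_pos": TCP position; "eef_rot": TCP orientation; "wrist_force": force on the tool from outside, world axes, zero at the start; "torque": the same for the moment, N m; "opening": opening from 0.0 (shut) to 1.0 (fully open); "grasp_force": force on a finger pad.
Only numpy, scipy, OpenCV 4.12 (cv2) and the standard library are available. Lean on these libraries where they do the work, as an engineer would, in place of code of your own. Each camera call takes 0.05 s, during which the arm holds its last target. There are 200 camera calls.

## Working session

There is one attempt and no reset: what is moved stays moved. The work goes in short steps, Python scripts to look and compute and a tool call to move; the robot and the scene stay as the last step left them, time stands still between calls to the robot, and variables do not carry over. Pictures are saved under pics/ and viewed, at most 10 in all, crops included, and the job is handed in when it is done.

Besides the shell and the picture viewer there is one more tool, called by a JSON object that holds its "method" and its "body". carry_out: Moves the arm, as the interface text tells. Shift numbers are shares of 40 mm and turn numbers shares of 0.1 rad, none past 1 either way. Its arguments: {"type":"object","properties":{"plan":{"type":"string"},"claw":{"type":"number"}},"required":["plan"]}

```bash
mkdir -p pics; cat > h.py <<'E'
import numpy as np, cv2
from bench import ctrl
def ray(c,u,v,z):
    M,R,t=np.array(c["mtx"]),np.array(c["R"]),np.array(c["t"])
    o=-R.T@t; d=R.T@np.linalg.inv(M)@np.array([u,v,1.]); return o+d*(z-o[2])/d[2]
def proj(c,X):
    p=np.array(c["mtx"])@(np.array(c["R"])@np.array(X)+np.array(c["t"])); return p[:2]/p[2]
def snap(n,f):
    c=ctrl.camera(n); cv2.imwrite("pics/"+f,c["pixels"][:,:,::-1]); return c
E
python3 -c "
from h import *
for n in('top','side'):
    c=snap(n,n+'0.png'); print(n,-np.array(c['R']).T@c['t'], np.round(c['R'],2).tolist(), c['mtx'][0][0])
print(ctrl.get_obs())"
```

```text
top [0.39097905 0.02161105 1.03808881] [[0.03, -1.0, -0.01], [-0.99, -0.03, -0.16], [0.16, 0.01, -0.99]] 421.70738089658573
side [ 0.48682928 -1.00288123  0.99651176] [[1.0, -0.08, 0.0], [-0.05, -0.67, -0.74], [0.06, 0.73, -0.68]] 528.4799293131596
{'time_s': 0.1, 'q': array([-1.39028014e+00,  1.81484930e-01,  1.60789792e+00,  2.29152586e-06,
        1.35380817e+00, -2.06297872e-01]), 'dq': array([-0.00158518, -0.00280565, -0.00088141, -0.00137496,  0.00059574,
       -0.00030396]), 'joint_efforts': array([ 3.00811989e-04, -4.45873797e+01, -3.52236664e+01, -3.12986895e-04,
        4.14110589e-03, -3.02881824e-05]), 'eef_pos': array([ 0.21684009, -0.53201157,  0.2304689 ]), 'eef_rot': array([-7.99104008e-04,  9.81354824e-01,  1.92203203e-01,  1.14204870e-05]), 'wrist_force': array([-0.41719002, -0.97722142, -0.02472881]), 'torque': array([ 0.03732346, -0.00341861, -0.03495103]), 'grasp_force': 0.0, 'opening': 0.9978752259889179}
```

View pics/top0.png

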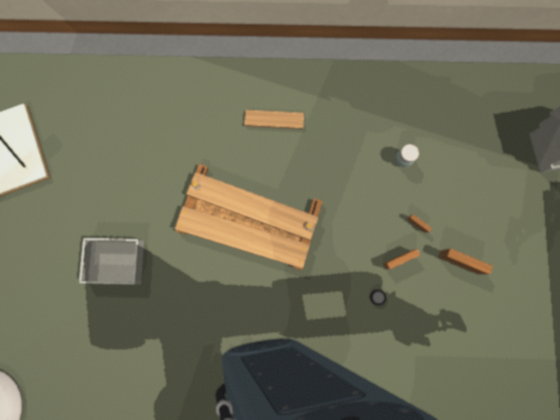

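View pics/side0.png

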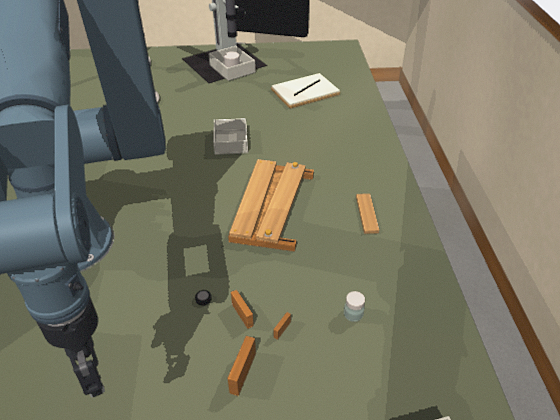

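The top view shows the board around (250,220), with the loose wing (screws at (198,186) and (306,226)) on the far (+x) side. Three orange strips stand at (420,224) small, (403,259) medium and (468,261) large. The jar is at (408,154), the cap at (378,297), the tray at (112,261) and the offcut at (274,119). The side view agrees with this.

```bash
cat > m.py <<'E'
from h import *
top=ctrl.camera("top"); side=ctrl.camera("side")
for n,c,z in(("top",top,.046),("side",side,.046)):
    hsv=cv2.cvtColor(c["pixels"],cv2.COLOR_RGB2HSV)
    m=cv2.inRange(hsv,(3,110,60),(18,255,255))
    for k in cv2.findContours(m,cv2.RETR_EXTERNAL,cv2.CHAIN_APPROX_NONE)[0]:
        if cv2.contourArea(k)<60: continue
        r=cv2.minAreaRect(k); b=cv2.boxPoints(r)
        a=cv2.approxPolyDP(k,2.0,True)[:,0]
        print(n,np.round(r[0]),np.round(r[1]),a.tolist() if len(a)<12 else len(a))
t=cv2.resize(top["pixels"][150:285,165:345],(800,600),interpolation=cv2.INTER_CUBIC)
cv2.imwrite("pics/board.png",t[:,:,::-1])
t=cv2.resize(top["pixels"][205:295,380:500],(800,600),interpolation=cv2.INTER_CUBIC)
cv2.imwrite("pics/strips.png",t[:,:,::-1])
E
python3 m.py
```

```text
top [465. 261.] [54. 13.] [[440, 252], [440, 257], [478, 273], [489, 273], [492, 267], [453, 249]]
top [401. 259.] [ 9. 37.] [[419, 253], [416, 249], [384, 265], [391, 268]]
top [419. 223.] [25.  8.] [[408, 218], [421, 229], [430, 230], [429, 226], [414, 215]]
top [248. 216.] [134.  72.] 17
top [273. 119.] [59. 15.] [[245, 112], [246, 125], [302, 127], [302, 113]]
top [279.  30.] [559.  11.] [[0, 20], [0, 30], [559, 40], [559, 31]]
side [241. 365.] [17. 61.] [[253, 337], [245, 337], [227, 378], [230, 393], [237, 395], [255, 353]]
side [282. 325.] [ 9. 28.] [[289, 313], [286, 312], [274, 328], [275, 338], [289, 323]]
side [242. 309.] [40. 12.] [[234, 290], [231, 292], [233, 306], [248, 328], [253, 323], [252, 313]]
side [517. 312.] [221.  14.] [[464, 215], [559, 414], [559, 382], [476, 218], [473, 215], [467, 218]]
side [367. 213.] [42. 15.] [[357, 194], [364, 232], [378, 232], [369, 194]]
side [271. 204.] [67. 92.] 21
side [441. 158.] [71.  9.] [[428, 125], [430, 129], [427, 129], [425, 134], [453, 192], [452, 189], [454, 187], [456, 190], [459, 185]]
side [305.  99.] [68. 18.] [[271, 88], [289, 107], [339, 93], [290, 106]]
side [411.  99.] [41.  7.] [[405, 79], [405, 84], [402, 85], [400, 82], [418, 118], [420, 114], [422, 116], [418, 112], [421, 110]]
side [386.  74.] [12. 31.] [[370, 69], [375, 80], [396, 80], [401, 68]]
side [546.  20.] [47. 12.] [[532, 2], [535, 9], [525, 8], [559, 41], [558, 24]]
```

View pics/board.png

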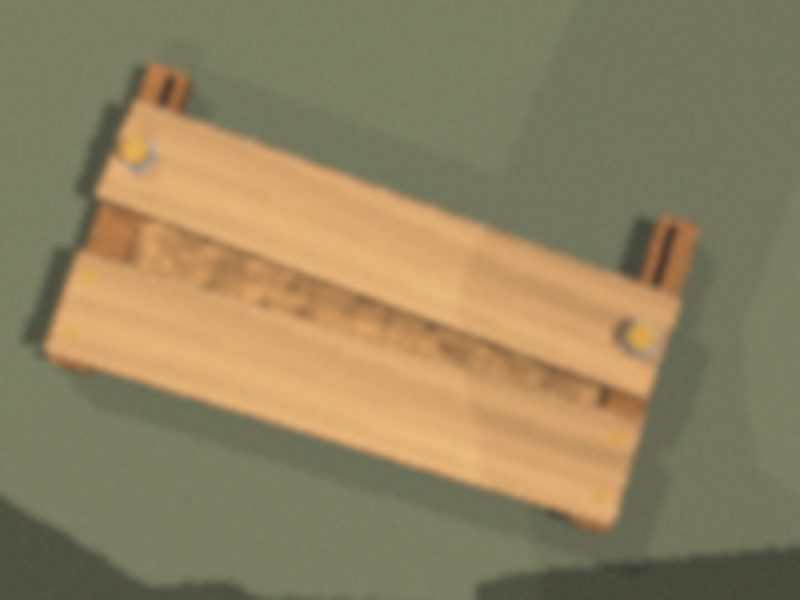

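View pics/strips.png

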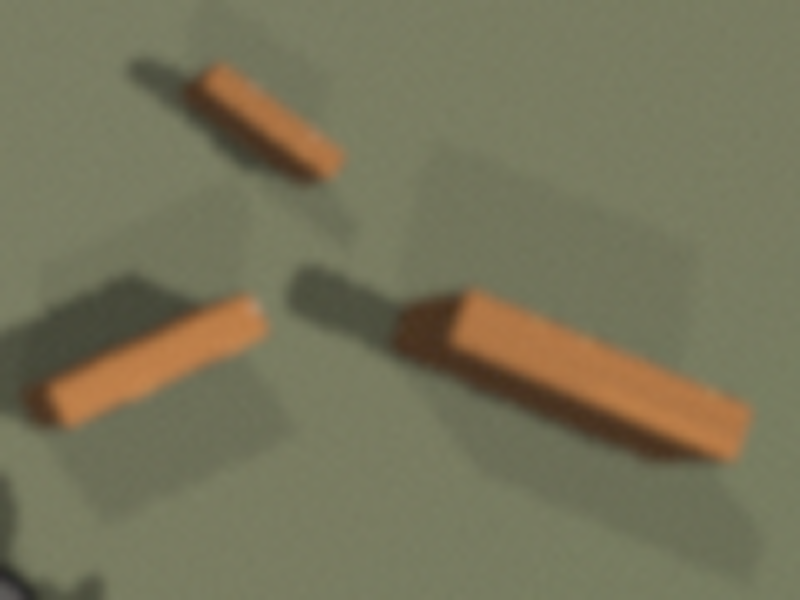

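The board crop shows the groove wider at the left (+y) end. Its fixed groove edge runs from (82,252) to (640,432), and its loose groove edge from (98,190) to (655,395). The strips crop shows the medium strip's top face at (45,390), (70,425), (268,325), (252,292).

```bash
cat > m2.py <<'E'
from h import *
top=ctrl.camera("top"); side=ctrl.camera("side")
B=lambda x,y:ray(top,164.6+x/4.444,149.6+y/4.444,.036)[:2]
S=lambda x,y:ray(top,379.6+x/6.667,204.6+y/6.667,.046)[:2]
n=np.linalg.norm
P={k:B(*v) for k,v in dict(FgL=(82,252),FgR=(642,434),FoL=(45,352),FoR=(612,525),MoL=(135,100),MoR=(680,298),MgL=(98,190),MgR=(655,395)).items()}
for k,v in P.items(): print(k,v.round(4))
print("wing len",n(P['FoL']-P['FoR']),n(P['MoL']-P['MoR']),"w",n(P['FgL']-P['FoL']),n(P['MgL']-P['MoL']),n(P['MgR']-P['MoR']))
yd=(P['FoL']-P['FoR']+P['FgL']-P['FgR']);yd/=n(yd);xd=np.array([yd[1],-yd[0]])
O=(P['FgL']+P['FgR']+P['FoL']+P['FoR'])/4+.029*xd
print("O",O,"yaw y-axis",np.degrees(np.arctan2(yd[1],yd[0])))
for k,v in P.items(): print(k,np.round([(v-O)@xd,(v-O)@yd],4))
s=np.array([S(45,390),S(70,425),S(268,325),S(252,292)])
print(s.round(4),"c",s.mean(0),n(s[0]-s[3]),n(s[1]-s[2]),n(s[0]-s[1]))
d=s[0]+s[1]-s[2]-s[3]; print("strip ang",np.degrees(np.arctan2(d[1],d[0])))
# side cross check: strip top corners
q=[(231,292),(234,290),(252,313),(247.5,316)]
t=np.array([ray(side,u,v,.046)[:2] for u,v in q]);print("side",t.round(4),t.mean(0))
d=t[0]+t[1]-t[2]-t[3]; print(np.degrees(np.arctan2(d[1],d[0])), n(d)/2)
for nm,(u,v,z) in dict(cap=(378,297,.014),jar=(409,153,.058),off=(274,120,.012),small=(420.5,223.5,.04),bigL=(452,253,.06)).items(): print(nm,ray(top,u,v,z).round(3))
# screws
print("screws",ray(top,164.6+135/4.444,149.6+152/4.444,.0475)[:2],ray(top,164.6+640/4.444,149.6+336/4.444,.0475)[:2])
E
python3 m2.py
```

```text
FgL [0.5617 0.2594]
FgR [ 0.4707 -0.0464]
FoL [0.5064 0.276 ]
FoR [ 0.4221 -0.0312]
MoL [0.6474 0.2354]
MoR [ 0.5446 -0.0659]
MgL [0.5963 0.2528]
MgR [ 0.4917 -0.0531]
wing len 0.318534619367497 0.31834543045531866 w 0.057650413364088764 0.05397258545561058 0.05442453436586822
O [0.51809218 0.10646389] yaw y-axis 74.03643830468216
FgL [-0.0002  0.159 ]
FgR [-0.0035 -0.16  ]
FoL [-0.0578  0.1598]
FoR [-0.0545 -0.1588]
MoL [0.0888 0.1596]
MoR [ 0.0729 -0.1584]
MgL [0.0349 0.1622]
MgR [ 0.0185 -0.1606]
[[ 0.4377 -0.2262]
 [ 0.4258 -0.2347]
 [ 0.4625 -0.3045]
 [ 0.4739 -0.2992]] c [ 0.44996722 -0.26613741] 0.0814987798146401 0.07883583093282488 0.014633113283290736
strip ang 117.0040290621588
side [[ 0.4269 -0.2323]
 [ 0.4337 -0.227 ]
 [ 0.4726 -0.2946]
 [ 0.4625 -0.3019]] [ 0.4489365  -0.26396064]
118.51012840473182 0.07807372485820369
cap [ 0.359 -0.213  0.014]
jar [ 0.701 -0.282  0.058]
off [0.795 0.046 0.012]
small [ 0.534 -0.31   0.04 ]
bigL [ 0.464 -0.374  0.06 ]
screws [0.61544111 0.23129788] [ 0.52187128 -0.04382231]
```

{"method": "carry_out", "body": {"plan": "0 0 0 0 0 -1;0 0 0 0 0 -1;0 0 0 0 0 -1;0 0 0 0 0 -1;0 0 0 0 0 -1;0 0 0 0 0 -1;0 0 0 0 0 -1;0 0 0 0 0 -1", "claw": -1}}

```text
time_s: 0.97
eef_pos: [0.2169, -0.5325, 0.2312]
eef_rot: [-0.0, 0.828, 0.561, 0.0]
wrist_force: [-0.4, 0.1, -1.0]
opening: 1.001
grasp_force: 0.0
```

{"method": "carry_out", "body": {"plan": "0 0 0 0 0 -1;0 0 0 0 0 -1;0 0 0 0 0 -1;0 0 0 0 0 -1;0 0 0 0 0 -1;0 0 0 0 0 -1;0 0 0 0 0 -1;0 0 0 0 0 -1"}}

```text
time_s: 1.63
eef_pos: [0.2169, -0.5325, 0.2312]
eef_rot: [-0.0, 0.544, 0.839, 0.0]
wrist_force: [0.0, 1.2, 0.6]
opening: 0.998
grasp_force: 0.0
```

```bash
cat > go.py <<'E'
import sys
from h import *
from scipy.spatial.transform import Rotation as Ro
# usage: go.py x y z ydir_deg : units to go in tool axes
o=ctrl.get_obs(); q=o["eef_rot"]; R=Ro.from_quat(q,scalar_first=True)
x,y,z,a=map(float,sys.argv[1:5])
Y=np.array([np.cos(np.radians(a)),np.sin(np.radians(a)),0]);Z=np.array([0,0,-1.]);T=np.c_[np.cross(Y,Z),Y,Z]
print("t",o["time_s"],"pos",o["eef_pos"].round(4),"F",o["wrist_force"].round(2),"open",round(o["opening"],3),"grip",o["grasp_force"],"j6",o["q"][5])
rv=(R.inv()*Ro.from_matrix(T)).as_rotvec()
d=np.array([x,y,z])-o["eef_pos"]
print("turn",(rv/.1).round(2),"shift now",(R.inv().apply(d)/.04).round(2),"shift after turn",(T.T@d/.04).round(2))
E
python3 go.py .4495 -.265 .13 27.5
```

```text
t 1.6333 pos [ 0.2169 -0.5325  0.2312] F [0.05 1.25 0.57] open 0.998 grip 0.0 j6 -1.8112576460840895
turn [ 0.   -0.   -0.59] shift now [3.73 8.04 2.53] shift after turn [3.25 8.24 2.53]
```

{"method": "carry_out", "body": {"plan": "0 0 0 0 0 -0.59;0.47 1 0.2 0 0 0;0.47 1 0.2 0 0 0;0.47 1 0.2 0 0 0;0.47 1 0.2 0 0 0;0.47 1 0.2 0 0 0;0.45 1 0.2 0 0 0;0.45 1 0.2 0 0 0"}}

```text
time_s: 2.3
eef_pos: [0.394, -0.3044, 0.1791]
eef_rot: [0.0, 0.521, 0.854, -0.0]
wrist_force: [0.8, -0.0, -0.2]
opening: 1.002
grasp_force: 0.0
```

{"method": "carry_out", "body": {"plan": "0 0.7 0.2 0 0 0;0 0.54 0.5 0 0 0;0 0 0.4 0 0 0;0 0 0 0 0 0;0 0 0 0 0 0;0 0 0 0 0 0;0 0 0 0 0 0;0 0 0 0 0 0"}}

```text
time_s: 2.97
eef_pos: [0.4373, -0.2844, 0.1365]
eef_rot: [0.001, 0.521, 0.853, -0.0]
wrist_force: [0.1, -0.2, 0.5]
opening: 1.0
grasp_force: 0.0
```

```bash
python3 go.py .4495 -.265 .027 27.5; python3 -c "
from h import *
o=ctrl.get_obs();p=o['eef_pos']
s=ctrl.camera('side');t=ctrl.camera('top')
u=proj(s,p);print(u,proj(t,p))
a=s['pixels'][230:380,150:350];a=cv2.resize(a,(400,300)); b=cv2.resize(t['pixels'][190:340,330:530],(400,300))
cv2.imwrite('pics/near.png',np.hstack([a,b])[:,:,::-1])"
```

```text
t 2.9667 pos [ 0.4373 -0.2844  0.1365] F [ 0.1  -0.24  0.55] open 1.0 grip 0.0 j6 -1.2781244935618445
turn [ 0.01  0.02 -0.06] shift now [0.3  0.49 2.74] shift after turn [0.29 0.49 2.74]
[233.22688172 283.8990235 ] [424.64659679 262.2823209 ]
```

View pics/near.png

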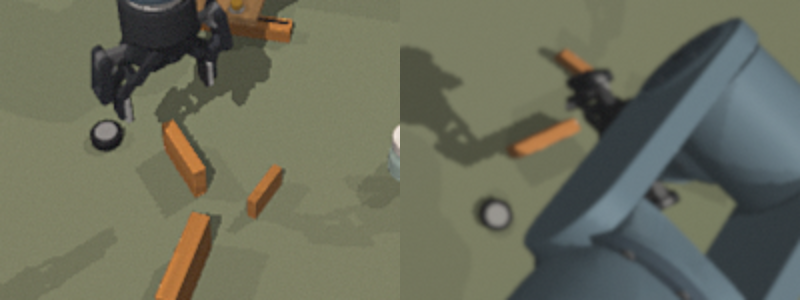

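The near view shows the open fingers at the same place the calibration predicts (tip midpoint at side px (235,281)). The medium strip is ahead of them with clear space around it.

{"method": "carry_out", "body": {"plan": "0.15 0.25 0 0 0 -0.06;0.14 0.24 0 0 0 0;0 0 0.6 0 0 0;0 0 0.6 0 0 0;0 0 0.6 0 0 0;0 0 0.6 0 0 0;0 0 0.36 0 0 0;0 0 0 0 0 0"}}

```text
time_s: 3.73
eef_pos: [0.4477, -0.261, 0.0216]
eef_rot: [-0.003, 0.518, 0.855, 0.001]
wrist_force: [-0.5, -0.0, -0.9]
opening: 1.003
grasp_force: 0.0
```

{"method": "carry_out", "body": {"plan": "0 0 0 0 0 0;0 0 0 0 0 0;0 0 0 0 0 0;0 0 0 0 0 0;0 0 0 0 0 0;0 0 0 0 0 0;0 0 0 0 0 0;0 0 0 0 0 0", "claw": 1}}

```text
time_s: 4.4
eef_pos: [0.4499, -0.2646, 0.0257]
eef_rot: [0.001, 0.518, 0.855, -0.0]
wrist_force: [0.4, 0.3, 5.6]
opening: 0.172
grasp_force: 61.1
```

```bash
python3 go.py .4495 -.265 .026 27.5
```

```text
t 4.4 pos [ 0.4499 -0.2646  0.0257] F [0.37 0.35 5.63] open 0.172 grip 61.14716649055481 j6 -1.2402464356585359
turn [0.01 0.01 0.01] shift now [-0.01 -0.01 -0.01] shift after turn [-0.01 -0.01 -0.01]
```

{"method": "carry_out", "body": {"plan": "0 0 -0.4 0 0 0;0 0 -0.6 0 0 0;0 0 -0.6 0 0 0;0 0 -0.6 0 0 0;0 0 -0.5 0 0 1;0 0 0 0 0 1;0 0 0 0 0 1;0 0 0 0 0 1"}}

```text
time_s: 5.07
eef_pos: [0.4493, -0.2641, 0.1332]
eef_rot: [0.0, 0.68, 0.733, -0.0]
wrist_force: [-0.8, -0.3, -0.2]
opening: 0.175
grasp_force: 60.4
```

{"method": "carry_out", "body": {"plan": "0 0 0 0 0 1;0 0 0 0 0 1;0 0 0 0 0 1;0 0 0 0 0 0.6;0 0 0 0 0 0;0 0 0 0 0 0;0 0 0 0 0 0;0 0 0 0 0 0"}}

```text
time_s: 5.73
eef_pos: [0.4492, -0.264, 0.1327]
eef_rot: [-0.0, 0.798, 0.602, -0.0]
wrist_force: [-0.3, 0.6, -0.6]
opening: 0.174
grasp_force: 60.4
```

```bash
python3 go.py .5416 .1414 .12 -15.96
```

```text
t 5.7333 pos [ 0.4492 -0.264   0.1327] F [-0.3   0.61 -0.63] open 0.174 grip 60.406951904296875 j6 -0.48158103972381333
turn [-0.   -0.    0.01] shift now [10.38 -0.56  0.32] shift after turn [10.38 -0.57  0.32]
```

{"method": "carry_out", "body": {"plan": "0.65 -0.04 0.02 0 0 0;0.65 -0.04 0.02 0 0 0;0.65 -0.04 0.02 0 0 0;0.65 -0.04 0.02 0 0 0;0.65 -0.04 0.02 0 0 0;0.65 -0.04 0.02 0 0 0;0.65 -0.04 0.02 0 0 0;0.65 -0.04 0.02 0 0 0"}}

```text
time_s: 6.4
eef_pos: [0.4944, -0.0593, 0.1265]
eef_rot: [0.0, 0.798, 0.602, 0.0]
wrist_force: [0.8, -0.6, -0.5]
opening: 0.172
grasp_force: 60.4
```

{"method": "carry_out", "body": {"plan": "0.65 -0.04 0.02 0 0 0;0.65 -0.04 0.02 0 0 0;0.65 -0.04 0.02 0 0 0;0.65 -0.04 0.02 0 0 0;0.65 -0.04 0.02 0 0 0;0.65 -0.04 0.02 0 0 0;0.65 0 0.02 0 0 0;0.6 0 0.02 0 0 0"}}

```text
time_s: 7.07
eef_pos: [0.5419, 0.1417, 0.12]
eef_rot: [-0.0, 0.798, 0.602, 0.0]
wrist_force: [-0.1, -1.0, -0.2]
opening: 0.174
grasp_force: 60.4
```

{"method": "carry_out", "body": {"plan": "0 0 0 0 0 0;0 0 0 0 0 0;0 0 0 0 0 0;0 0 0 0 0 0;0 0 0 0 0 0;0 0 0 0 0 0;0 0 0 0 0 0;0 0 0 0 0 0"}}

```text
time_s: 7.73
eef_pos: [0.5418, 0.1397, 0.1201]
eef_rot: [0.0, 0.799, 0.602, 0.0]
wrist_force: [-0.6, -0.6, -1.4]
opening: 0.167
grasp_force: 60.4
```

```bash
python3 go.py .5416 .1414 .042 -15.96; python3 -c "
from h import *
s=ctrl.camera('side');t=ctrl.camera('top')
a=cv2.resize(s['pixels'][130:280,200:350],(400,400),interpolation=2); b=cv2.resize(t['pixels'][145:295,175:325],(400,400),interpolation=2)
cv2.imwrite('pics/over.png',np.hstack([a,b])[:,:,::-1])"
```

```text
t 7.7333 pos [0.5418 0.1397 0.1201] F [-0.65 -0.61 -1.36] open 0.167 grip 60.404237508773804 j6 0.31991032189761825
turn [ 0.   -0.   -0.01] shift now [ 0.04 -0.02  1.95] shift after turn [ 0.04 -0.02  1.95]
```

View pics/over.png

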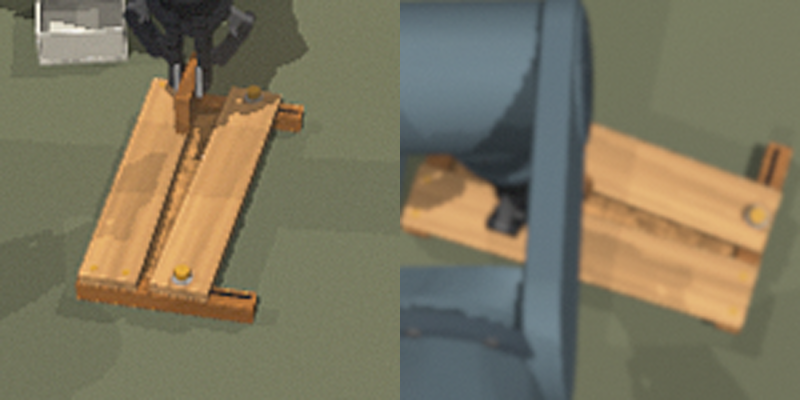

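The strip hangs held above the groove (side crop (185,100)), roughly parallel to it. I'll check the near groove-edge corners from the side camera: fixed (140,283), loose (153,288).

```bash
python3 -c "
from h import *
s=ctrl.camera('side')
O=np.array([.5181,.1065]);yd=np.array([.275,.9614]);xd=np.array([.9614,-.275])
f=lambda x,y,z:(lambda p:np.round([(p-O)@xd,(p-O)@yd],4))(ray(s,199.6+x/2.667,129.6+y/2.667,z)[:2])
for k in [(79,279),(135,284),(152,288),(207,298),(283,97)]: print(k,f(*k,.036))
# groove edge transition along scan rows in the raw image
g=s['pixels'].astype(int)
for y in (.0,-.05,-.1,-.14):
    row=[]
    for x in np.arange(-.012,.04,.002):
        u,v=proj(s,[*(O+xd*x+yd*y),.036]); row.append(int(g[int(round(v)),int(round(u))].sum()))
    print(y,row)
p=ctrl.get_obs()['eef_pos'][:2]; print('tcp in board',(p-O)@xd,(p-O)@yd)
"
```

```text
(79, 279) [-0.0528 -0.1625]
(135, 284) [ 0.0016 -0.1584]
(152, 288) [ 0.0189 -0.1603]
(207, 298) [ 0.0732 -0.1629]
(283, 97) [0.0913 0.1584]
0.0 [424, 465, 462, 459, 459, 447, 374, 374, 194, 296, 296, 444, 440, 429, 429, 406, 373, 373, 441, 497, 480, 466, 461, 465, 465, 485]
-0.05 [487, 494, 491, 491, 477, 454, 454, 339, 202, 216, 290, 419, 454, 454, 443, 381, 468, 468, 526, 493, 485, 489, 518, 524, 524, 498]
-0.1 [493, 493, 490, 481, 479, 479, 429, 199, 226, 226, 285, 384, 384, 385, 379, 525, 525, 509, 492, 511, 511, 521, 519, 502, 502, 490]
-0.14 [488, 458, 458, 475, 468, 470, 470, 392, 176, 193, 193, 411, 411, 417, 417, 517, 513, 516, 516, 516, 515, 506, 506, 451, 339, 338]
tcp in board 0.013580338943128475 0.03868535293344751
```

{"method": "carry_out", "body": {"plan": "0 0 0.4 0 0 0;0 0 0.4 0 0 0;0 0 0.4 0 0 0;0 0 0.2 0 0 0;0 0 0.2 0 0 0;0 0 0.2 0 0 0;0 0 0.15 0 0 0;0 0 0 0 0 0"}}

```text
time_s: 8.55
eef_pos: [0.5411, 0.1401, 0.041]
eef_rot: [-0.0, 0.799, 0.602, -0.001]
wrist_force: [0.2, 0.7, -1.0]
opening: 0.168
grasp_force: 60.4
```

{"method": "carry_out", "body": {"plan": "0 0 0.04 0 0 0;0 0 0 0 0 0;0 0 0 0 0 0;0 0 0 0 0 0;0 0 0 0 0 0;0 0 0 0 0 0;0 0 0 0 0 0;0 0 0 0 0 0"}}

```text
time_s: 9.22
eef_pos: [0.5419, 0.1401, 0.0406]
eef_rot: [0.0, 0.799, 0.602, 0.0]
wrist_force: [0.1, -0.2, -0.3]
opening: 0.168
grasp_force: 60.4
```

```bash
python3 go.py .5416 .1414 .0400 -15.96; python3 -c "
from h import *
s=snap('side','side1.png')
a=cv2.resize(s['pixels'][145:265,210:330],(600,600),interpolation=2)
cv2.imwrite('pics/in.png',a[:,:,::-1])"
```

```text
t 9.2167 pos [0.5419 0.1401 0.0406] F [ 0.11 -0.17 -0.28] open 0.168 grip 60.403865575790405 j6 0.3200385143521473
turn [ 0. -0. -0.] shift now [ 0.03 -0.02  0.01] shift after turn [ 0.03 -0.02  0.01]
```

View pics/in.png

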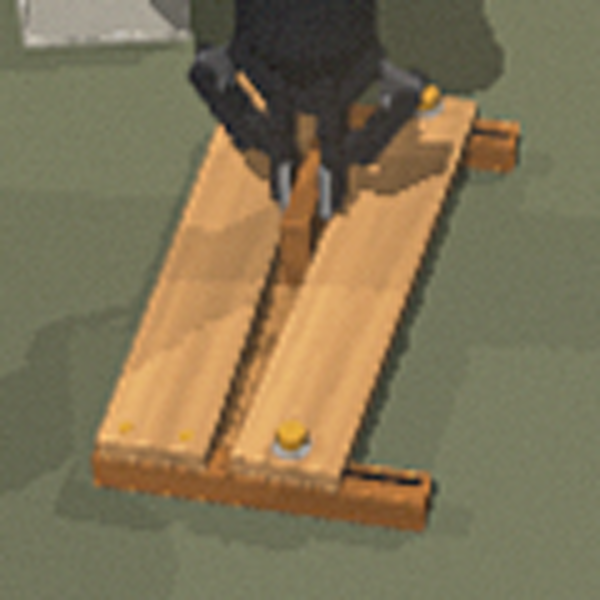

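The strip is between the boards inside the groove, with no contact forces and the loose board apparently unmoved (near screw at crop (290,437)). I'll lower it the last millimetre and release.

{"method": "carry_out", "body": {"plan": "0 0 0.03 0 0 0;0 0 0 0 0 0;0 0 0 0 0 0;0 0 0 0 0 0;0 0 0 0 0 0;0 0 0 0 0 0;0 0 0 0 0 0;0 0 0 0 0 0"}}

```text
time_s: 9.93
eef_pos: [0.542, 0.1401, 0.0397]
eef_rot: [0.0, 0.799, 0.602, 0.0]
wrist_force: [-1.4, -1.9, 6.1]
opening: 0.174
grasp_force: 61.1
```

{"method": "carry_out", "body": {"plan": "0 0 0 0 0 0;0 0 0 0 0 0;0 0 0 0 0 0;0 0 0 0 0 0;0 0 0 0 0 0;0 0 0 0 0 0;0 0 0 0 0 0;0 0 0 0 0 0", "claw": -1}}

```text
time_s: 10.6
eef_pos: [0.5418, 0.1401, 0.0392]
eef_rot: [-0.0, 0.799, 0.602, 0.0]
wrist_force: [-0.5, 0.3, 0.2]
opening: 0.997
grasp_force: 0.0
```

{"method": "carry_out", "body": {"plan": "0 0 -0.2 0 0 0;0 0 -0.4 0 0 0;0 0 -0.6 0 0 0;0 0 -0.6 0 0 0;0 0 -0.6 0 0 0;0 0 0 0 0 0;0 0 0 0 0 0;0 0 0 0 0 0"}}

```text
time_s: 11.27
eef_pos: [0.5415, 0.1401, 0.1352]
eef_rot: [-0.0, 0.799, 0.602, -0.0]
wrist_force: [-0.0, 0.2, -0.6]
opening: 1.004
grasp_force: 0.0
```

```bash
python3 -c "
from h import *
s=snap('side','side2.png')
a=cv2.resize(s['pixels'][145:265,210:330],(600,600),interpolation=2)
cv2.imwrite('pics/rel.png',a[:,:,::-1])"
python3 go.py .6447 .1115 .13 74.04
```

```text
t 11.3167 pos [0.541  0.1401 0.1344] F [ 0.77  0.43 -0.3 ] open 0.998 grip 0.0 j6 0.3200090098331858
turn [-2.000e-02 -1.000e-02 -1.571e+01] shift now [0.03 2.69 0.11] shift after turn [-2.69  0.03  0.11]
```

View pics/rel.png

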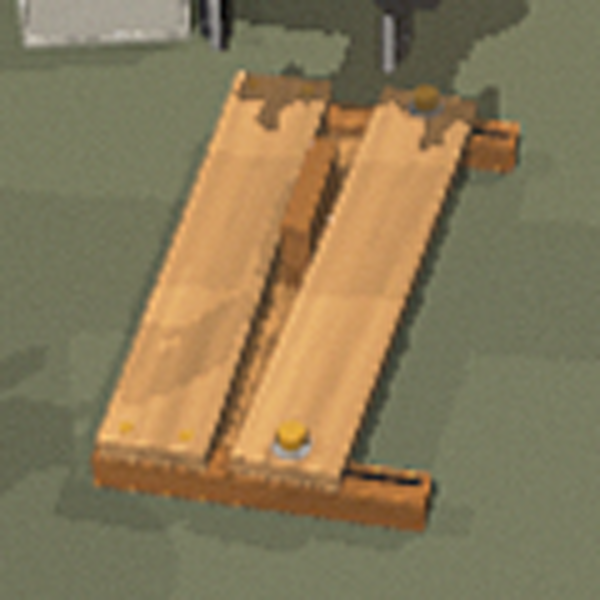

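The strip stands upright in the groove at crop (308,210), free of the fingers, and the board's near end has not moved. Next I shut the gripper, cross beyond the outer edge opposite the strip, and descend.

{"method": "carry_out", "body": {"plan": "0 0 0 0 0 0;0 0.4 0 0 0 0;0 0.5 0 0 0 0;0 0.5 0 0 0 0;0 0.5 0 0 0 0;0 0.5 0 0 0 0;0 0.35 0 0 0 0;0 0 0 0 0 0", "claw": 1}}

```text
time_s: 11.98
eef_pos: [0.6491, 0.1086, 0.1339]
eef_rot: [-0.0, 0.799, 0.601, -0.0]
wrist_force: [-0.5, -0.5, -0.7]
opening: -0.0
grasp_force: 0.0
```

{"method": "carry_out", "body": {"plan": "0 0 0 0 0 0;0 0 0.4 0 0 0;0 0 0.6 0 0 0;0 0 0.6 0 0 0;0 0 0.6 0 0 0;0 0 0.5 0 0 0;0 0 0.27 0 0 0;0 0 0 0 0 0"}}

```text
time_s: 12.65
eef_pos: [0.6439, 0.1103, 0.0129]
eef_rot: [-0.002, 0.798, 0.602, -0.003]
wrist_force: [-0.3, 0.5, 0.3]
opening: 0.001
grasp_force: 0.0
```

```bash
python3 go.py .6470 .1100 .016 -15.96; python3 -c "
from h import *
s=snap('side','side3.png')
a=cv2.resize(s['pixels'][145:265,210:330],(600,600),interpolation=2)
cv2.imwrite('pics/edge.png',a[:,:,::-1])"
```

```text
t 12.65 pos [0.6439 0.1103 0.0129] F [-0.31  0.52  0.33] open 0.001 grip 0.0 j6 0.2667568961674182
turn [-0.07  0.02  0.  ] shift now [ 0.01  0.07 -0.08] shift after turn [ 0.01  0.08 -0.08]
```

View pics/edge.png

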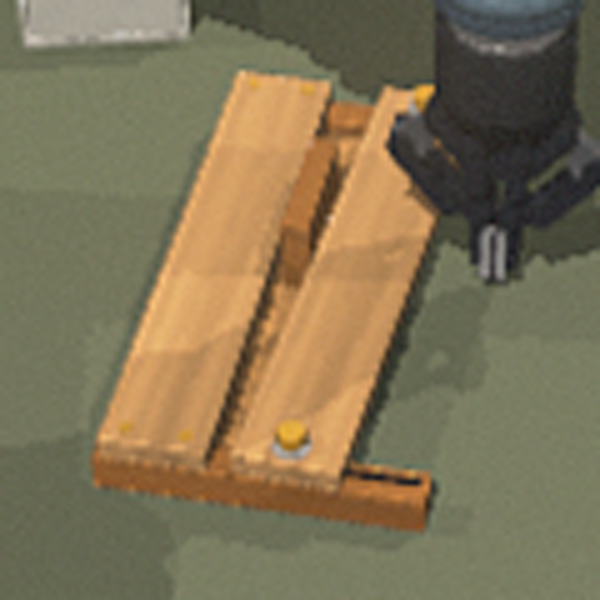

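The shut fingers are beyond the outer edge at crop (492,260), opposite the strip, with no contact yet. I'll push in small steps.

{"method": "carry_out", "body": {"plan": "0 -0.1 0 0 0 0;0 -0.1 0 0 0 0;0 -0.1 0 0 0 0;0 -0.1 0 0 0 0;0 -0.05 0 0 0 0;0 -0.05 0 0 0 0;0 0 0 0 0 0;0 0 0 0 0 0"}}

```text
time_s: 13.37
eef_pos: [0.6283, 0.1154, 0.0166]
eef_rot: [0.0, 0.799, 0.602, 0.0]
wrist_force: [0.9, -0.0, 0.3]
opening: 0.002
grasp_force: 0.0
```

{"method": "carry_out", "body": {"plan": "0 -0.05 0 0 0 0;0 -0.05 0 0 0 0;0 -0.05 0 0 0 0;0 -0.05 0 0 0 0;0 0 0 0 0 0;0 0 0 0 0 0;0 0 0 0 0 0;0 0 0 0 0 0"}}

```text
time_s: 14.03
eef_pos: [0.6206, 0.1175, 0.0164]
eef_rot: [-0.0, 0.799, 0.602, -0.0]
wrist_force: [0.0, -0.2, 0.4]
opening: -0.002
grasp_force: 0.0
```

{"method": "carry_out", "body": {"plan": "0 -0.05 0 0 0 0;0 -0.05 0 0 0 0;0 -0.05 0 0 0 0;0 -0.05 0 0 0 0;0 0 0 0 0 0;0 0 0 0 0 0;0 0 0 0 0 0;0 0 0 0 0 0"}}

```text
time_s: 14.7
eef_pos: [0.6148, 0.1199, 0.017]
eef_rot: [0.001, 0.799, 0.602, 0.002]
wrist_force: [6.9, 1.0, -4.1]
opening: 0.001
grasp_force: 3.3
```

{"method": "carry_out", "body": {"plan": "0 -0.05 0 0 0 0;0 -0.05 0 0 0 0;0 0 0 0 0 0;0 0 0 0 0 0;0 0 0 0 0 0;0 0 0 0 0 0;0 0 0 0 0 0;0 0 0 0 0 0"}}

```text
time_s: 15.37
eef_pos: [0.6142, 0.1204, 0.0176]
eef_rot: [0.003, 0.799, 0.602, 0.005]
wrist_force: [17.3, -0.9, -11.3]
opening: 0.001
grasp_force: 8.1
```

```bash
python3 -c "
from h import *
s=snap('side','side4.png')
a=cv2.resize(s['pixels'][145:265,210:330],(600,600),interpolation=2)
cv2.imwrite('pics/push.png',a[:,:,::-1])
print(ctrl.get_obs()['wrist_force'])"
```

```text
[ 17.06153187  -0.13352461 -11.87634119]
```

View pics/push.png

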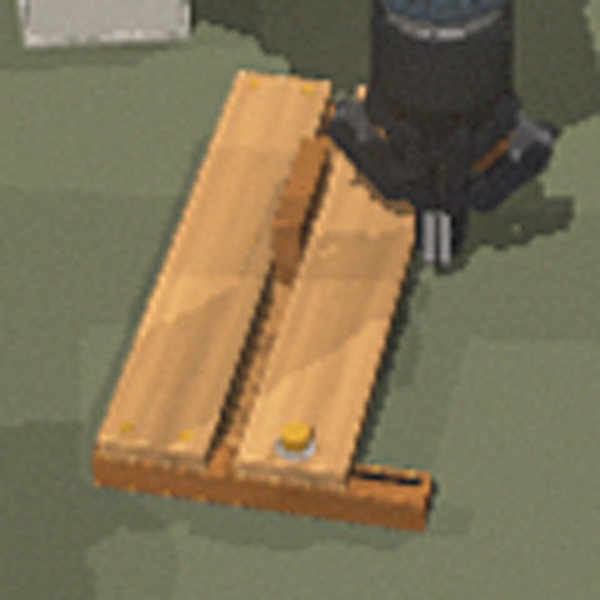

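The board has swung parallel, and the strip looks pinched between the wings at crop (300,210), upright. I'll measure the groove edges.

```bash
python3 -c "
from h import *
s=ctrl.camera('side')
O=np.array([.5181,.1065]);yd=np.array([.275,.9614]);xd=np.array([.9614,-.275])
g=cv2.cvtColor(s['pixels'],cv2.COLOR_RGB2GRAY).astype(np.float32)
for y in np.arange(-.15,-.0,.02):
    xs=np.arange(-.012,.03,.001);prof=0
    for dy in np.arange(-.008,.009,.002):
        P=np.array([proj(s,[*(O+xd*x+yd*(y+dy)),.036]) for x in xs],np.float32)
        prof=prof+cv2.remap(g,P[:,:1],P[:,1:],cv2.INTER_LINEAR)[:,0]/9
    d=np.gradient(prof); i=d[:18].argmin(); j=12+d[12:].argmax()
    # outer edge
    xs2=np.arange(.06,.09,.001);pr=0
    for dy in np.arange(-.008,.009,.002):
        P=np.array([proj(s,[*(O+xd*x+yd*(y+dy)),.036]) for x in xs2],np.float32)
        pr=pr+cv2.remap(g,P[:,:1],P[:,1:],cv2.INTER_LINEAR)[:,0]/9
    print(round(y,3),'fixed',xs[i].round(4),'loose',xs[j].round(4),'outer',xs2[np.gradient(pr).argmin()].round(4))
"
```

```text
-0.15 fixed 0.002 loose 0.018 outer 0.075
-0.13 fixed 0.002 loose 0.018 outer 0.076
-0.11 fixed 0.002 loose 0.01 outer 0.075
-0.09 fixed 0.002 loose 0.01 outer 0.076
-0.07 fixed 0.001 loose 0.018 outer 0.075
-0.05 fixed 0.002 loose 0.01 outer 0.075
-0.03 fixed 0.001 loose 0.008 outer 0.075
-0.01 fixed 0.001 loose 0.018 outer 0.075
```

The groove measures about 16 mm, the outer edge is parallel, and the push is about 17 N. One idle call to confirm it is steady.

{"method": "carry_out", "body": {"plan": "0 0 0 0 0 0;0 0 0 0 0 0;0 0 0 0 0 0;0 0 0 0 0 0;0 0 0 0 0 0;0 0 0 0 0 0;0 0 0 0 0 0;0 0 0 0 0 0"}}

```text
time_s: 16.13
eef_pos: [0.6142, 0.1204, 0.0176]
eef_rot: [0.003, 0.799, 0.602, 0.005]
wrist_force: [17.7, 0.5, -11.3]
opening: 0.002
grasp_force: 8.1
```

```bash
python3 -c "
from bench import ctrl
print(ctrl.hand_in())"
```

```text
the job is handed in; nothing more can be done
None
```

The job is handed in (no verdict came back): the medium strip stands upright in the groove, and the loose board is pressed flush against it at about 17 N, with the groove measuring about 16 mm.

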